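Free the centrifuge lid and fit the rotor

TASK

Get the bench centrifuge ready: swing its clear lid right up until it stands upright and stays open, then lower the red rotor upright over the tapered spindle in the bowl so that it rests there loosely and level, neither dropped nor pressed on. The lid may or may not be held by the catch with the round black knob, and nothing shows which: try the lid first, for a quarter turn of the knob frees a caught lid but usually catches a free one. Leave everything else standing where it is.

Things in the scene. Friction and masses are not known exactly. Their poses are not given: they have to be found in the camera images.
- centrifuge: Bench centrifuge with a blue case and white deck, bolted down. Origin: under the middle of its bowl's case, on the table; x points from its front (robot side) to its hinge side, z up. Case from x -120 to +120 mm and y -195 to +105 mm; flat deck at z = 120 mm. A round bowl 138 mm across, centred at x +20, y 0, is sunk in the deck to z = 40 mm.
- lid (a joint): Angle of the clear lid about its hinge, rad: 0 shut, 1.75 at its rear stop. The lid is 160 x 160 mm, its top at z 149 mm of the centrifuge when shut. A stiff hinge keeps it at any angle; 3 to 6 N at the handle moves it. Caught, it lifts only about 0.04 rad (8 mm at the handle; up to 0.1 rad if the catch holds it by its edge), then is blocked.
- lid_handle (a point): Middle of the lid's handle, a black round bar 10 mm thick, 80 mm clear between its posts, parallel to the hinge, moving with the lid. Shut: at x -93, y 0, z 155 mm of the centrifuge, 35 mm above the deck, the lid's front edge 35 mm behind it. It is 203 mm from the hinge line along the lid and 30 mm above it.
- lid_hinge (a point): Point on the fixed hinge line, which runs along the centrifuge's y axis; at x +110, y 0, z 125 mm of the centrifuge. The handle swings about it from the front, up and over towards the centrifuge's +x. The lid's steel ear on its -y side, 50 mm from the catch knob's axis towards +x, stands 12 mm above the deck.
- catch_knob (a point): Fixed point on the axis of the catch's upright, round, unmarked black knob (36 mm across, top 34 mm above the deck), 20 mm above the deck at x -62, y -135 mm of the centrifuge. It turns either way without stops (0.06 N m) and starts at any angle. From any caught position 90 degrees either way frees the lid; from most free ones it would catch it.
- spindle: Steel drive spindle, a fixed upright cone in the middle of the bowl. Origin: centre of its foot on the bowl floor (z = 40 mm of the centrifuge), z up. 39 mm across at the foot, 18 mm at 40 mm height, rounded off to 12 mm at its top, 46 mm up.
- rotor: Red rotor, a hollow cone 100 mm across at its base, 58 mm across at the top shoulder 52 mm up, 0.2 to 0.45 kg, standing upright on the table. Origin: centre of its underside, z up. A tapered bore opens in the underside (about 35 mm across at the mouth, same taper as the spindle). Resting loosely on the spindle its origin is 8 mm (give or take 2) above the spindle's origin.
- rotor_knob (a point): Grip point on the rotor's aluminium grip knob, an upright cylinder 24 mm across that runs from 52 to 92 mm above the rotor's origin; this point is on its axis 80 mm up.
- reagent_bottle: Bystander: amber bottle, 64 mm across, 130 mm tall. Origin: centre of its underside.
- beaker: Bystander: clear glass beaker, 72 mm across, 95 mm tall. Origin: centre of its underside.
- media_jar: Bystander: white jar with blue cap, 70 mm across, 90 mm tall. Origin: centre of its underside.
- petri_stack: Bystander: stack of three small clear dishes, 57 mm across, 35 mm tall. Origin: centre of its underside.
- tip_box: Bystander: yellow box, 85 x 60 x 50 mm tall. Origin: centre of its underside.
- marker: Bystander: marker pen lying along its x axis, 130 mm long, 15 mm thick. Origin: centre of its underside.
- cap_dish: Bystander: white square dish, 70 x 70 x 22 mm tall. Origin: centre of its underside.
Not all that is in view belongs to the job. What is shaped like the rotor but yellow is not meant.

How it is judged:
By the outcome, as a careful person would: the job done as asked, in the order asked, and still so for the second after the job is handed in, with the robot touching nothing.
It also fails if it takes over 72 s, if anything falls off the work surface, if the arm or the gripper's body presses on something with over 40 N, if the wrist force passes 120 N, or if a joint passes its speed limit or range.

ROBOT

A 6-joint arm with a two-finger parallel gripper is mounted at the origin on the work surface. World frame = base frame: x ahead of the robot, y to its left, z up, the work surface at z = 0. Lengths are in m, angles in degrees, forces in N, time in s.
With the tool pointing down it reaches from about 0.3 to 0.75 m from the base axis. Payload 8.5 kg.
Tool frame: the origin (TCP) lies midway between the tips of the shut fingers; the grasp point (between the pads) lies env.tcp_to_grasp behind it (env.tcp_to_grasp is the distance from the TCP to the grasp point, in m); z points along the fingers, y is the line along which they close (so a half turn about z gives the same grasp; the last joint's range is limited). The gripper opens to 85 mm and grips with 20 to 120 N. Pads are 22 mm wide; open, the fingers measure 114 mm over their backs; the gripper's body (76 mm by 85 mm) begins 54 mm behind the grasp point. The pads swing forward as they close: fully open they stand 13 mm farther back than shut.
Start: joints at [-12.336, 21.807, 74.336, -0, 83.858, -12.336], TCP at [0.55, 0, 0.231] pointing down, gripper open.
Joint ranges: [-178.18, 178.18], [-50.72, 133.34], [12.68, 142.11], [-81.47, 261.47], [9.98, 163.14], [-165.26, 165.26]. Speed limits (degrees/s): [136.94, 136.94, 180, 180, 180, 180].

INTERFACE

Orientations are given as a 3x3 rotation matrix whose columns are the frame's x, y, z axes.
In Python, from rig import observe, optics, job, env gives the robot as it stands. The module is installed in compiled form; this text tells all that it offers.
- The arm moves only by the shell command python3 -m jog 'ROWS' [FORCE]. ROWS is JSON, a list of rows, each a list of 7 numbers: the turn, a rotation vector about the tool's x, y, z in rad, then the shift along the tool's x, y, z in m, then the opening in per cent of the stroke, from 0 (shut) to 100 (fully open). A call has 1 to 10 rows; each row shifts and turns the commanded pose from where the row before left it, along the tool's axes as they then stand; what a row does not reach is not made up. A row lasts 1/8 s, in which the tool goes at most 62.5 mm and 10.7 degrees, less where a joint would pass 70% of its speed; a pose out of reach is approached as far as the arm can. A call is refused whole if a number of a shift passes 0.0625 or a number of a turn 0.188, either way. A call with a gripper value outside its range is refused whole. The fingers move at their own pace and stop on an object; FORCE is the grip in N (left out, the last holds). Time passes only in rows, so rows that do not move let the fingers close. It gives the time, the measured TCP pose, the force, the opening and the grip force at its end, in the units of the state.
- observe(): the state, without advancing time (a new reading comes with each control period).
- optics.get_image(name): name is "scene" or "side" or "wrist"; returns a dict with "pixels" (384x512x3 uint8, red, green, blue), "mtx" (3x3 intrinsics, pixels), "rvec" (rotation vector, rad) and "tvec" (3), from world to camera coordinates, as OpenCV has them. Camera axes: x right, y down, z forward; pixel columns grow to the right and rows downward; lengths in m; the calibration is good to about 2 mm. A picture is of the moment at which its call begins. There is no depth.
- job.close_job(): hands the job in; it is judged then, once.
The state is a dict: "time_s": time; "q": joint angles; "qvel": joint speeds; "joint_efforts": joint torques, N m; "position": TCP position; "tool_rot": TCP orientation; "ft_force": force on the tool from outside, world axes, zero at the start; "wrist_torque": the same for the moment, N m; "grip_width": finger opening in m; "gripper_force": force on a finger pad.
Only numpy, scipy, OpenCV 4.12 (cv2) and the standard library are available. Lean on these libraries where they do the work, as an engineer would, in place of code of your own. Each camera call takes 0.05 s, during which the arm holds its last target. There are 200 camera calls.

## Working session

There is one attempt and no reset: what is moved stays moved. The work goes in short steps, Python scripts to look and compute and a shell command to move; the robot and the scene stay as the last step left them, time stands still between calls to the robot, and variables do not carry over. Pictures are saved under pics/ and viewed, at most 10 in all, crops included, and the job is handed in when it is done.

```bash
mkdir -p pics; python3 - <<'E'
from rig import observe, optics, job, env
import cv2,numpy as np,pickle
print(env.tcp_to_grasp); s=observe(); print(s['time_s'],s['position'],s['tool_rot'],s['grip_width'])
d={}
for n in("scene","side","wrist"):
    i=optics.get_image(n); d[n]=i; cv2.imwrite(f"pics/{n}0.png",i["pixels"][:,:,::-1])
    R=cv2.Rodrigues(np.array(i['rvec']))[0]; print(n,-R.T@np.array(i['tvec']).ravel(),R[2],np.array(i['mtx'])[0,0])
pickle.dump(d,open('i0.pkl','wb'))
E
```

```text
0.0187
0.0 [5.49708531e-01 3.47068226e-05 2.30710954e-01] [[ 5.73174993e-05  9.99998948e-01 -1.44961227e-03]
 [ 9.99999948e-01 -5.68596262e-05  3.15898294e-04]
 [ 3.15815537e-04 -1.44963030e-03 -9.99998899e-01]] 0.08540180173702504
scene [ 1.06541406 -0.47470991  0.76519014] [-0.56624255  0.4947355  -0.65924666] 388.4198029290076
side [-0.0116865  -0.61289256  0.97307942] [ 0.44635608  0.51175233 -0.7340816 ] 416.30727376232244
wrist [0.55031836 0.08448583 0.37254081] [-0.00138451 -0.32496668 -0.94572445] 274.8423632716837
```

View pics/scene0.png

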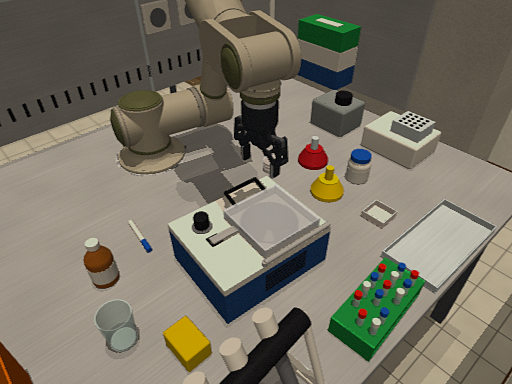

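View pics/side0.png

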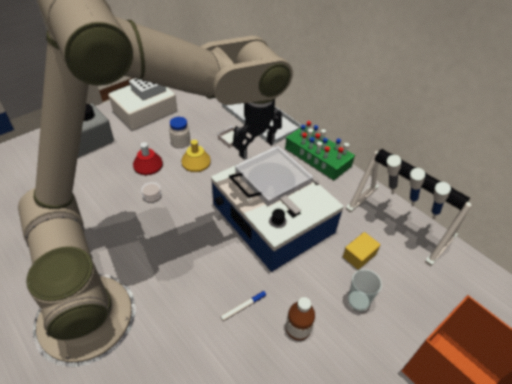

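Scene: the centrifuge is at about (250,240), its knob at (201,221), its handle at (245,190) and the red rotor at (313,155). Side: knob (278,217), handle (243,185), red rotor (147,160). I'll enlarge both to pick points accurately.

```bash
python3 - <<'E'
import cv2,numpy as np,pickle
d=pickle.load(open('i0.pkl','rb'))
a=d['scene']['pixels'][125:325,160:360,::-1]; b=d['side']['pixels'][110:310,125:360,::-1]
a=cv2.resize(a,None,fx=4,fy=3,interpolation=cv2.INTER_CUBIC)[:, :800]
cv2.imwrite('pics/c1.png',cv2.resize(d['scene']['pixels'][125:325,160:360,::-1],(600,600),interpolation=cv2.INTER_CUBIC))
cv2.imwrite('pics/c2.png',cv2.resize(b,(705,600),interpolation=cv2.INTER_CUBIC))
E
```

```text
(no output)
```

View pics/c1.png

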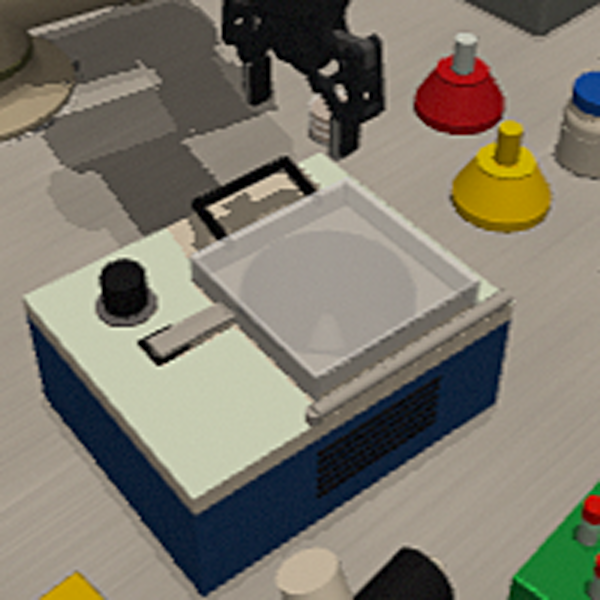

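View pics/c2.png

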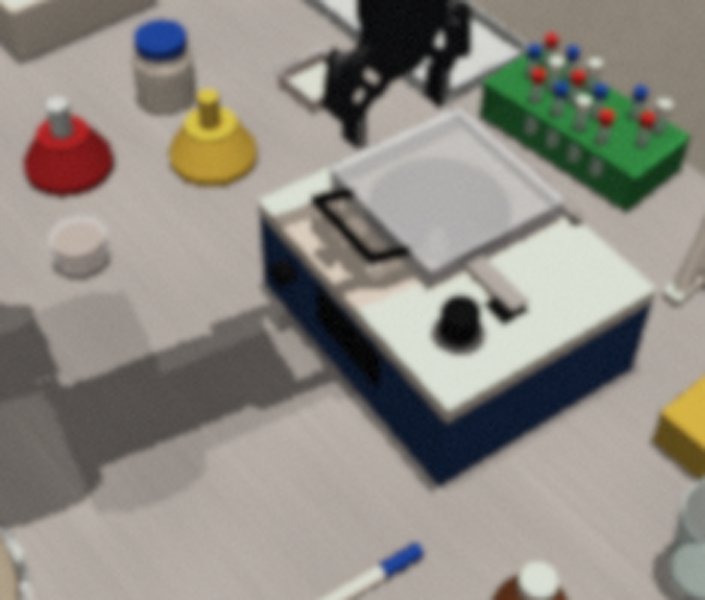

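c1 (3x, scene): deck corners at (27,300), (195,503), (510,308) and (322,155), knob top (125,270), handle bar (200,203)–(290,162), rotor knob top (465,40). c2 (3x, side): deck corners at (447,417), (652,293) and (262,205), knob top (460,310), handle bar (318,198)–(375,257), rotor knob top (60,104).

```bash
cat >h.py <<'E'
import cv2,numpy as np
from scipy.optimize import least_squares
def proj(i,P): return cv2.projectPoints(np.array(P,float).reshape(-1,3),np.array(i['rvec'],float),np.array(i['tvec'],float),np.array(i['mtx'],float),None)[0].reshape(-1,2)
def T(p,P):
    c,s=np.cos(p[2]),np.sin(p[2]); P=np.array(P,float).reshape(-1,3)
    return np.c_[p[0]+c*P[:,0]-s*P[:,1],p[1]+s*P[:,0]+c*P[:,1],P[:,2]]
def redmask(px):
    h=cv2.cvtColor(px,cv2.COLOR_RGB2HSV); return ((h[...,0]<6)|(h[...,0]>174))&(h[...,1]>170)&(h[...,2]>60)
E
python3 - <<'E'
from h import *; import pickle
d=pickle.load(open('i0.pkl','rb'))
S=[((-120,-195,120),(27,300)),((120,-195,120),(195,503)),((120,105,120),(511,308)),((-120,105,120),(322,155)),((-120,-195,0),(48,398)),((120,-195,0),(205,593)),((120,105,0),(497,405)),((-62,-135,154),(125,270)),((-93,0,155),(245,183))]
D=[((-120,-195,120),(447,417)),((120,-195,120),(652,293)),((-120,105,120),(262,205)),((-120,-195,0),(438,487)),((120,-195,0),(632,370)),((-62,-135,154),(460,310)),((-93,0,155),(346,228))]
obs=[]
for n,L,o in(('scene',S,(160,125)),('side',D,(125,110))):
    obs.append((d[n],np.array([l[0] for l in L])/1000,np.array([l[1] for l in L])/3-1/3+np.array(o)))
f=lambda p:np.concatenate([(proj(i,T(p,P))-u).ravel() for i,P,u in obs])
best=min((least_squares(f,[.6,-.1,y],loss='soft_l1') for y in(-1,0,1)),key=lambda r:r.cost)
print('cent',best.x,np.degrees(best.x[2])); print(np.round(f(best.x).reshape(-1,2),1).tolist())
for n,P in dict(handle=(-.093,0,.155),hinge=(.11,0,.125),knob=(-.062,-.135,.14),spindle=(.02,0,.04)).items(): print(n,T(best.x,P))
# rotor: silhouette hull fit of red cone (mask centroid+bbox)
def cone(x,y):
    t=np.linspace(0,6.283,60)
    return np.array([[x+r*np.cos(a),y+r*np.sin(a),z] for r,z in((.05,0),(.029,.052)) for a in t])
boxes={}
for n,win in(('scene',(290,130,335,172)),('side',(130,140,166,178))):
    m=np.zeros((384,512),np.uint8); x0,y0,x1,y1=win; m[y0:y1,x0:x1]=redmask(d[n]['pixels'])[y0:y1,x0:x1]
    ys,xs=np.nonzero(m); boxes[n]=np.array([xs.min(),xs.max(),ys.max()]); print(n,boxes[n],m.sum())
def g(p):
    r=[]
    for n,kt in(('scene',(465/3+160-.3,40/3+125-.3)),('side',(60/3+125-.3,104/3+110-.3))):
        u=proj(d[n],cone(*p)); r+=[u[:,0].min()-boxes[n][0],u[:,0].max()-boxes[n][1],u[:,1].max()-boxes[n][2]]
        r+=list(proj(d[n],(p[0],p[1],.092))[0]-kt)
    return np.array(r)
r=least_squares(g,[.5,.2],loss='soft_l1'); print('rotor',r.x,np.round(g(r.x),1))
E
```

```text
cent [ 0.57986542 -0.01407787 -0.08566275] -4.90811384252101
[[-1.4, -0.7], [-0.8, -0.3], [1.4, -1.2], [0.0, -0.4], [-1.1, -0.1], [-0.8, 2.3], [0.3, -0.0], [-0.9, 1.6], [-0.6, 0.4], [-0.1, -2.8], [1.3, -1.8], [-1.3, -2.5], [-0.1, -0.2], [0.2, -0.7], [0.2, -1.0], [-1.2, -0.5]]
handle [[ 0.48720643 -0.00612098  0.155     ]]
hinge [[ 0.68946207 -0.02348926  0.125     ]]
knob [[ 0.50654243 -0.14327826  0.14      ]]
spindle [[ 0.59979208 -0.01578903  0.04      ]]
scene [298 327 169] 541
side [134 161 173] 455
rotor [0.40361885 0.37430753] [-0.5  0.6  1.3  0.4 -0.3 -0.9  2.2  2.  -0.8 -0.6]
```

```bash
python3 -m jog '[[0,0,0,-0.003,-0.031,0,36],[0,0,0,-0.003,-0.031,0,36],[0,0,0.086,0,0,0,36],[0,0,0,0,0,0,36],[0,0,0,0,0,0,36]]' 20; python3 - <<'E'
from h import *; from rig import observe,optics
i=optics.get_image('wrist'); s=observe(); print(s['position'],s['ft_force'])
p=[.57987,-.01408,-.08566]; im=i['pixels'][:,:,::-1].copy()
for P in[(-.093,-.04,.155),(-.093,.04,.155),(-.058,.08,.149),(-.058,-.08,.149),(-.12,.105,.12),(-.062,-.135,.154),(.02,0,.086)]:
    u=proj(i,T(p,P))[0]; print(P,u); 
    if abs(u).max()<600: cv2.drawMarker(im,tuple(int(v) for v in u),(0,0,255),0,8)
cv2.imwrite('pics/w1.png',im)
E
```

```text
time_s: 0.78
position: [0.4882, -0.006, 0.2312]
tool_rot: [[0.084, 0.996, -0.0], [0.996, -0.084, 0.0], [0.0, -0.0, -1.0]]
ft_force: [0.2, 0.3, 0.1]
grip_width: 0.031
gripper_force: 0.0
[ 0.48815473 -0.00596966  0.23114829] [-0.93845327 -0.77031624 -0.31518134]
(-0.093, -0.04, 0.155) [256.72309529 242.77127647]
(-0.093, 0.04, 0.155) [256.7544332  154.70291632]
(-0.058, 0.08, 0.149) [301.92140369 102.31234654]
(-0.058, -0.08, 0.149) [293.00430346 276.32053705]
(-0.12, 0.105, 0.12) [225.10209948  70.37113402]
(-0.062, -0.135, 0.154) [287.29671158 325.18842937]
(0.02, 0, 0.086) [361.01359144 178.40412284]
```

View pics/w1.png

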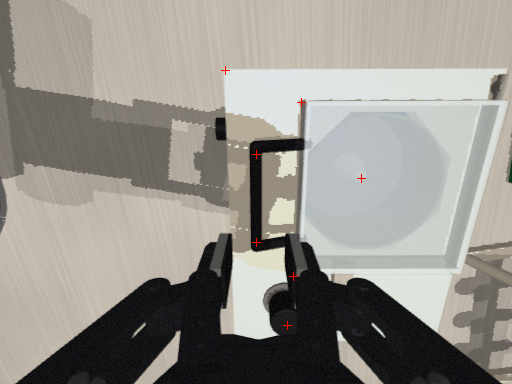

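The wrist view shows the bar at column 256 and the lid and deck corners under my projected markers, so the pose is good. I'll lower onto the bar and grip it lightly.

```bash
python3 -m jog '[[0,0,0,0,0,0.03,36],[0,0,0,0,0,0.03,36],[0,0,0,0,0,0.02,36],[0,0,0,0,0,0.015,36],[0,0,0,0,0,0,36],[0,0,0,0,0,0,5],[0,0,0,0,0,0,5],[0,0,0,0,0,0,5],[0,0,0,0,0,0,5]]' 20
python3 -m jog '[[0,0,0,0,0,-0.005,5],[0,0,0,0,0,-0.005,5],[0,0,0,0,0,0,5]]'
```

```text
time_s: 1.95
position: [0.4859, -0.0058, 0.1367]
tool_rot: [[0.085, 0.996, -0.005], [0.996, -0.085, 0.0], [-0.0, -0.005, -1.0]]
ft_force: [-10.5, -1.1, 4.6]
grip_width: 0.0091
gripper_force: 21.5
time_s: 2.33
position: [0.4876, -0.006, 0.1469]
tool_rot: [[0.086, 0.996, -0.0], [0.996, -0.086, -0.0], [-0.0, -0.0, -1.0]]
ft_force: [-4.1, -0.8, 0.8]
grip_width: 0.0092
gripper_force: 21.1
```

```bash
python3 -m jog '[[0,0,0,0,0.001,-0.005,5],[0,0,0,0,0.001,-0.005,5]]';python3 -m jog '[[0,0,0,0,0.001,-0.005,5],[0,0,0,0,0.001,-0.005,5],[0,0,0,0,0,0,5]]'; python3 - <<'E'
from h import *; from rig import optics
i=optics.get_image('side'); cv2.imwrite('pics/s2.png',cv2.resize(i['pixels'][110:310,125:360,::-1],(705,600)))
E
```

```text
time_s: 2.58
position: [0.4897, -0.0061, 0.1566]
tool_rot: [[0.086, 0.996, -0.001], [0.996, -0.086, 0.0], [0.0, -0.001, -1.0]]
ft_force: [-5.2, -0.2, -1.9]
grip_width: 0.009
gripper_force: 20.8
time_s: 2.95
position: [0.4925, -0.0064, 0.167]
tool_rot: [[0.086, 0.996, 0.002], [0.996, -0.086, -0.0], [-0.0, 0.002, -1.0]]
ft_force: [-2.2, 0.4, 0.8]
grip_width: 0.0093
gripper_force: 20.9
```

View pics/s2.png

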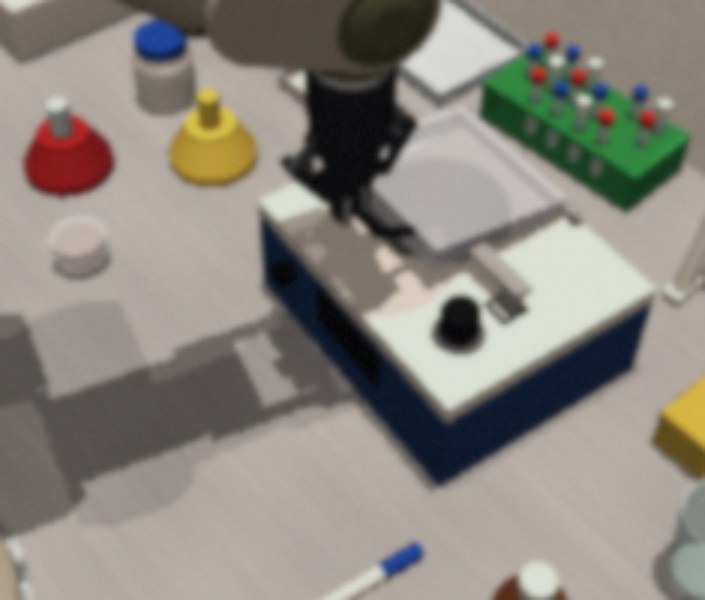

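The lid's front corner has come up by about 30 mm and is clear of the deck. Force is low, so it isn't caught. I'll work out the arc, tilting the tool forward for reach.

```bash
cat >arc.py <<'E'
import numpy as np
def tcp(t,f,d=.0185):
    b=np.array([-.203*np.cos(t)+.03*np.sin(t), .203*np.sin(t)+.03*np.cos(t)])
    return b+d*np.array([np.sin(f),-np.cos(f)])
def run(ts,fs):
    for a,b,f,g in zip(ts,ts[1:],fs,fs[1:]):
        D=tcp(b,g)-tcp(a,f); y=np.array([np.cos(f),np.sin(f)]); z=np.array([np.sin(f),-np.cos(f)])
        print(f'th{b:.2f} turn {-(g-f):.3f} y {D@y:.4f} z {D@z:.4f}')
E
python3 -c "
from arc import *
ts=np.linspace(.15,1.67,25); fs=np.interp(ts,[.15,.4,1.4,1.7],[0,0,.45,.45]); run(ts,fs)"
```

```text
th0.21 turn -0.000 y 0.0042 z -0.0123
th0.28 turn -0.000 y 0.0050 z -0.0120
th0.34 turn -0.000 y 0.0057 z -0.0117
th0.40 turn -0.001 y 0.0065 z -0.0113
th0.47 turn -0.029 y 0.0077 z -0.0109
th0.53 turn -0.029 y 0.0086 z -0.0102
th0.59 turn -0.029 y 0.0095 z -0.0094
th0.66 turn -0.029 y 0.0104 z -0.0085
th0.72 turn -0.029 y 0.0111 z -0.0076
th0.78 turn -0.029 y 0.0117 z -0.0066
th0.85 turn -0.028 y 0.0123 z -0.0055
th0.91 turn -0.028 y 0.0128 z -0.0044
th0.97 turn -0.029 y 0.0131 z -0.0033
th1.04 turn -0.028 y 0.0134 z -0.0021
th1.10 turn -0.029 y 0.0135 z -0.0009
th1.16 turn -0.028 y 0.0135 z 0.0003
th1.23 turn -0.028 y 0.0134 z 0.0015
th1.29 turn -0.029 y 0.0132 z 0.0027
th1.35 turn -0.028 y 0.0129 z 0.0038
th1.42 turn -0.021 y 0.0124 z 0.0049
th1.48 turn -0.000 y 0.0116 z 0.0059
th1.54 turn -0.000 y 0.0112 z 0.0067
th1.61 turn -0.000 y 0.0107 z 0.0073
th1.67 turn -0.000 y 0.0102 z 0.0080
```

```bash
python3 -m jog '[[0,0,0,0,0.0042,-0.0123,5],[0,0,0,0,0.005,-0.012,5],[0,0,0,0,0.0057,-0.0117,5],[0,0,0,0,0.0065,-0.0113,5],[-0.029,0,0,0,0.0077,-0.0109,5],[-0.029,0,0,0,0.0086,-0.0102,5],[-0.029,0,0,0,0.0095,-0.0094,5],[-0.029,0,0,0,0.0104,-0.0085,5]]'
python3 -m jog '[[-0.029,0,0,0,0.0111,-0.0076,5],[-0.029,0,0,0,0.0117,-0.0066,5],[-0.029,0,0,0,0.0123,-0.0055,5],[-0.029,0,0,0,0.0128,-0.0044,5],[0,0,0,0,0,0,5]]'
```

```text
time_s: 4.0
position: [0.5469, -0.0109, 0.2564]
tool_rot: [[0.086, 0.99, 0.115], [0.996, -0.085, -0.01], [-0.0, 0.115, -0.993]]
ft_force: [-8.0, 1.5, 5.8]
grip_width: 0.0091
gripper_force: 20.5
time_s: 4.62
position: [0.5922, -0.0147, 0.288]
tool_rot: [[0.085, 0.969, 0.233], [0.996, -0.083, -0.02], [0.0, 0.234, -0.972]]
ft_force: [-2.6, 2.3, 7.5]
grip_width: 0.0092
gripper_force: 21.2
```

```bash
python3 -m jog '[[-0.029,0,0,0,0.0131,-0.0033,5],[-0.028,0,0,0,0.0134,-0.0021,5],[-0.029,0,0,0,0.0135,-0.0009,5],[-0.028,0,0,0,0.0135,0.0003,5],[-0.028,0,0,0,0.0134,0.0015,5],[-0.029,0,0,0,0.0132,0.0027,5],[-0.028,0,0,0,0.0129,0.0038,5],[-0.021,0,0,0,0.0124,0.0049,5]]'
python3 -m jog '[[0,0,0,0,0.0116,0.0059,5],[0,0,0,0,0.0112,0.0067,5],[0,0,0,0,0.0107,0.0073,5],[0,0,0,0,0.0102,0.008,5],[0,0,0,0,0,0,5]]'; python3 - <<'E'
from h import *; from rig import optics
i=optics.get_image('side');j=optics.get_image('scene'); cv2.imwrite('pics/s3.png',np.hstack([cv2.resize(i['pixels'][70:310,125:325,::-1],(400,480)),cv2.resize(j['pixels'][100:340,150:350,::-1],(400,480))]))
E
```

```text
time_s: 5.62
position: [0.6946, -0.0236, 0.3137]
tool_rot: [[0.086, 0.896, 0.436], [0.996, -0.077, -0.037], [0.0, 0.438, -0.899]]
ft_force: [-2.1, 4.7, 0.5]
grip_width: 0.0092
gripper_force: 21.4
time_s: 6.25
position: [0.7466, -0.0282, 0.3074]
tool_rot: [[0.086, 0.896, 0.437], [0.996, -0.077, -0.037], [0.0, 0.438, -0.899]]
ft_force: [2.1, 4.1, 0.0]
grip_width: 0.0092
gripper_force: 21.2
```

View pics/s3.png

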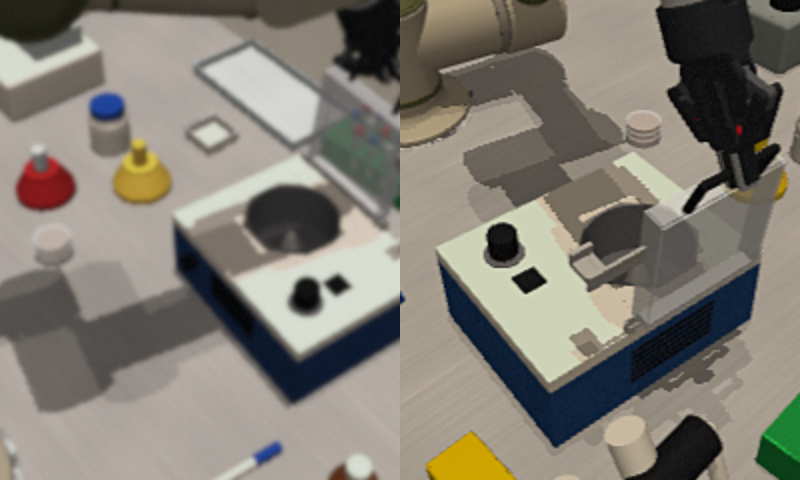

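The lid stands upright at roughly 1.67 rad, with the bowl and spindle exposed. I'll release the bar, back off along the tool and level it again.

```bash
python3 -m jog '[[0,0,0,0,0,0,36],[0,0,0,0,0,0,36],[0,0,0,0,0,0,36],[0,0,0,0,0,-0.02,36],[0,0,0,0,0,-0.03,36],[0,0,0,0,0,-0.04,45],[0.15,0,0,0,-0.05,-0.02,45],[0.15,0,0,0,-0.05,0,45],[0.15,0,0,0,-0.05,0,45],[0,0,0,0,0,0,45]]'; python3 - <<'E'
from rig import observe
import numpy as np
s=observe(); R=s['tool_rot']; p=s['position']
print(np.round(R.T@(np.array([.4036,.3743,.20])-p),4))
E
```

```text
time_s: 7.6
position: [0.5546, -0.0117, 0.3641]
tool_rot: [[0.086, 0.996, 0.003], [0.996, -0.086, -0.001], [-0.0, 0.003, -1.0]]
ft_force: [0.3, -0.9, 1.0]
grip_width: 0.0384
gripper_force: 0.0
[ 0.3716 -0.1842  0.1634]
```

```bash
python3 -m jog '[[0.003,0,0,0.0464,-0.023,0.02,45],[0,0,0,0.0464,-0.023,0.02,45],[0,0,0,0.0464,-0.023,0.02,45],[0,0,0,0.0464,-0.023,0.02,45],[0,0,0,0.0464,-0.023,0.02,45],[0,0,0,0.0464,-0.023,0.02,45],[0,0,0,0.0464,-0.023,0.02,45],[0,0,0,0.0464,-0.023,0.02,45],[0,0,0,0,0,0,45],[0,0,0,0,0,0,45]]'; python3 - <<'E'
from h import *; from rig import optics,observe
i=optics.get_image('wrist'); s=observe(); print(s['position'])
im=i['pixels'][:,:,::-1].copy()
x,y=.4036,.3743
for P in[(x,y,.092),(x,y,.052),(x+.029,y,.052),(x-.029,y,.052),(x,y+.029,.052)]: 
    u=proj(i,P)[0]; print(P,u); cv2.drawMarker(im,tuple(int(v) for v in u),(0,255,0),0,8)
m=redmask(i['pixels']); ys,xs=np.nonzero(m); print(xs.min(),xs.max(),ys.min(),ys.max())
cv2.imwrite('pics/w4.png',im)
E
```

```text
time_s: 8.85
position: [0.4049, 0.374, 0.2035]
tool_rot: [[0.086, 0.996, 0.001], [0.996, -0.086, 0.001], [0.001, 0.001, -1.0]]
ft_force: [-0.2, 0.4, 0.9]
grip_width: 0.0384
gripper_force: 0.0
[0.4051034  0.37356642 0.20360302]
(0.4036, 0.3743, 0.092) [256.38018233 187.78438637]
(0.4036, 0.3743, 0.052) [256.5727151  176.41613687]
(0.43260000000000004, 0.3743, 0.052) [282.6923861 174.265917 ]
(0.3746, 0.3743, 0.052) [230.58557114 178.55544687]
(0.4036, 0.40330000000000005, 0.052) [254.22945031 150.54217117]
216 294 124 201
```

View pics/w4.png

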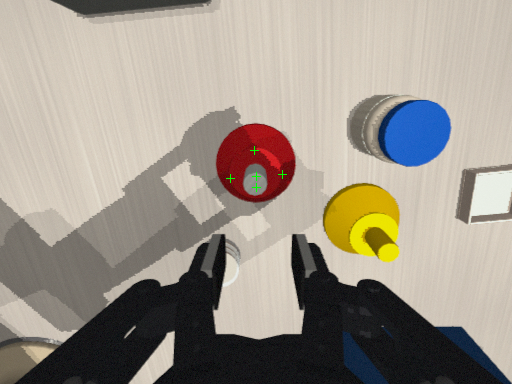

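Wrist view: the red rotor is centred at about (255,163), its knob top at (255,184). The yellow decoy, the jar and the petri dishes are clear of the fingers. I'll refine the position using the base outline.

```bash
python3 - <<'E'
from h import *; from rig import optics,observe
i=optics.get_image('wrist'); px=i['pixels']; m=redmask(px); ys,xs=np.nonzero(m)
b=np.array([xs.min()-.5,xs.max()+.5,ys.min()-.5,ys.max()+.5])
t=np.linspace(0,6.283,120)
def g(p):
    u=proj(i,np.concatenate([np.c_[p[0]+r*np.cos(t),p[1]+r*np.sin(t),0*t+z] for r,z in((.05,0),(.029,.052))]))
    return np.array([u[:,0].min(),u[:,0].max(),u[:,1].min(),u[:,1].max()])-b
r=least_squares(g,[.4,.37]); print(r.x,g(r.x))
# knob: grey low-saturation blob near
h=cv2.cvtColor(px,cv2.COLOR_RGB2HSV); k=((h[...,1]<90)).astype(np.uint8); k[:155]=0;k[198:]=0;k[:,:235]=0;k[:,276:]=0
ys,xs=np.nonzero(k); print('knob',xs.min(),xs.max(),ys.min(),ys.max(), 'pred cyl', proj(i,[(r.x[0],r.x[1],.092),(r.x[0]+.012,r.x[1],.092),(r.x[0],r.x[1]-.012,.092)]))
s=observe(); print(s['tool_rot'].T@(np.array([r.x[0],r.x[1],.0613])-s['position']))
E
```

```text
[0.40180848 0.3767939 ] [ 0.54928856 -0.55006422  0.76054263 -0.97030041]
knob 235 275 164 197 pred cyl [[254.05408827 185.03233784]
 [266.4106302  184.01347853]
 [255.16324205 196.62131212]]
[ 0.00300404 -0.00379338  0.14229245]
```

```bash
python3 -m jog '[[0,0,0,0.003,-0.003,0.03,45],[0,0,0,0,0,0.04,45],[0,0,0,0,0,0.03,45],[0,0,0,0,0,0.027,45],[0,0,0,0,0,0.015,45],[0,0,0,0,0,0,45]]'; python3 -m jog '[[0,0,0,0,0,0,20],[0,0,0,0,0,0,20],[0,0,0,0,0,0,20],[0,0,0,0,0,0,20],[0,0,0,0,0,0,20]]' 50;  python3 -m jog '[[0,0,0,0,0,-0.01,20],[0,0,0,0,0,-0.01,20],[0,0,0,0,0,0,20],[0,0,0,0,0,0,20]]'
```

```text
time_s: 9.7
position: [0.4016, 0.3766, 0.0605]
tool_rot: [[0.087, 0.996, -0.001], [0.996, -0.087, -0.0], [-0.0, -0.001, -1.0]]
ft_force: [-0.3, 0.1, 0.9]
grip_width: 0.0381
gripper_force: 0.0
time_s: 10.32
position: [0.402, 0.3773, 0.0619]
tool_rot: [[0.086, 0.996, 0.001], [0.996, -0.086, 0.001], [0.001, 0.001, -1.0]]
ft_force: [1.5, -0.9, 6.3]
grip_width: 0.0229
gripper_force: 49.6
time_s: 10.82
position: [0.4011, 0.377, 0.0805]
tool_rot: [[0.086, 0.996, -0.001], [0.996, -0.086, -0.0], [-0.0, -0.001, -1.0]]
ft_force: [0.7, -0.2, -2.1]
grip_width: 0.0226
gripper_force: 49.2
```

Gripped, about 3 N of weight. I'll lift it, carry it to a hover beside the bowl with the spindle in the wrist camera's view, and measure.

```bash
python3 -m jog '[[0,0,0,0,0,-0.03,20],[0,0,0,0,0,-0.045,20],[0,0,0,0,0,-0.045,20],[0,0,0,0,0,-0.04,20],[0,0,0,0,0,-0.01,20],[0,0,0,0,0,0,20]]'; python3 - <<'E'
from rig import observe
import numpy as np
s=observe(); print(np.round(s['tool_rot'].T@(np.array([.60,-.1,.25])-s['position']),4))
E
```

```text
time_s: 11.58
position: [0.4012, 0.3769, 0.2495]
tool_rot: [[0.086, 0.996, -0.002], [0.996, -0.086, -0.001], [-0.001, -0.002, -1.0]]
ft_force: [-0.6, -0.3, -3.7]
grip_width: 0.0224
gripper_force: 49.6
[-0.4581  0.239  -0.0006]
```

```bash
python3 -m jog '[[0,0,0,-0.0229,0.012,0,20],[0,0,0,-0.0458,0.024,0,20],[0,0,0,-0.0458,0.024,0,20],[0,0,0,-0.0458,0.024,0,20],[0,0,0,-0.0458,0.024,0,20],[0,0,0,-0.0458,0.024,0,20],[0,0,0,-0.0458,0.024,0,20],[0,0,0,-0.0458,0.024,0,20],[0,0,0,-0.0458,0.024,0,20]]';python3 -m jog '[[0,0,0,-0.0458,0.024,0,20],[0,0,0,-0.0229,0.011,0,20],[0,0,0,0,0,0,20],[0,0,0,0,0,0,20]]'; python3 - <<'E'
from h import *; from rig import optics,observe; import pickle
d={n:optics.get_image(n) for n in('wrist','side','scene')}; pickle.dump((d,observe()),open('i5.pkl','wb'))
p=[.57987,-.01408,-.08566]
W=d['wrist']['pixels'][:,:,::-1]; 
sp=T(p,(.02,0,.086))
for n in d: print(n,proj(d[n],sp),proj(d[n],T(p,(.02,0,.04))))
a=cv2.resize(W[0:240,150:406],(512,480)); 
def crop(n):
    u=proj(d[n],sp)[0].astype(int); return cv2.resize(d[n]['pixels'][u[1]-40:u[1]+40,u[0]-48:u[0]+48,::-1],(288,240)),u
(b,ub),(c,uc)=crop('side'),crop('scene'); print(ub,uc)
cv2.imwrite('pics/m5.png',np.hstack([a,np.vstack([b,c])]))
E
```

```text
time_s: 12.7
position: [0.5711, -0.0299, 0.2479]
tool_rot: [[0.086, 0.996, -0.005], [0.996, -0.086, 0.001], [0.001, -0.005, -1.0]]
ft_force: [0.2, 0.7, -2.9]
grip_width: 0.0229
gripper_force: 49.5
time_s: 13.2
position: [0.5997, -0.099, 0.2489]
tool_rot: [[0.086, 0.996, -0.004], [0.996, -0.086, 0.001], [0.001, -0.004, -1.0]]
ft_force: [1.3, -0.4, -2.6]
grip_width: 0.0222
gripper_force: 49.5
wrist [[251.87925478  97.52666019]] [[252.86302427  97.34214186]]
side [[270.33761472 185.97879801]] [[269.39710949 196.4553875 ]]
scene [[268.91569117 231.59737127]] [[268.62147131 244.42920882]]
[270 185] [268 231]
```

View pics/m5.png

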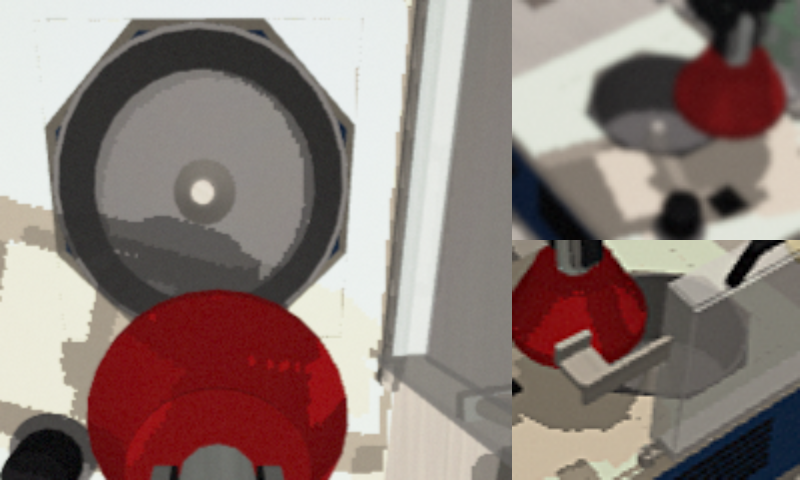

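The wrist view shows the spindle top at (251,96) and its foot ring at (252.5,95.5), within 2 px of prediction. The held rotor covers the lower part of the image. I'll measure rotor and spindle through the same camera.

```bash
python3 - <<'E'
from h import *; import pickle
d,s=pickle.load(open('i5.pkl','rb')); i=d['wrist']; px=i['pixels']
# sub-pixel spindle top: bright blob
g=cv2.cvtColor(px,cv2.COLOR_RGB2GRAY)[84:110,238:266]; m=(g>200); ys,xs=np.nonzero(m); tip=np.array([xs.mean()+238,ys.mean()+84]); print('tip',tip,m.sum())
R=s['tool_rot'];p0=s['position']
r1=least_squares(lambda q:(proj(i,(q[0],q[1],.086))[0]-tip),[.6,-.016]); 
foot=np.array([252.5,95.5]); r2=least_squares(lambda q:(proj(i,(q[0],q[1],.041))[0]-foot),[.6,-.016]); print('spindle',r1.x,r2.x)
m=redmask(px); m[230:]=0; m[:130]=0; ys,xs=np.nonzero(m); b=np.array([xs.min()-.5,xs.max()+.5,ys.min()-.5]); print(b)
t=np.linspace(0,6.283,200); z0=p0[2]-.0613
def f(q):
    u=proj(i,np.concatenate([np.c_[q[0]+r*np.cos(t),q[1]+r*np.sin(t),0*t+z] for r,z in((.05,z0),(.029,z0+.052))])); return np.array([u[:,0].min(),u[:,0].max(),u[:,1].min()])-b
r=least_squares(f,p0[:2]); print('rotor',r.x,f(r.x),'tcp',p0)
print('delta tool', R.T@np.r_[(r1.x+r2.x)/2-r.x,0])
E
```

```text
tip [250.82978723  95.68085106] 94
spindle [ 0.59886937 -0.01387228] [ 0.59957536 -0.0136617 ]
[193.5 322.5 144.5]
rotor [ 0.59967352 -0.09815537] [ 1.29675182 -1.29230751 -0.17982384] tcp [ 0.59992686 -0.0987675   0.25015217]
delta tool [ 8.40470410e-02 -7.59576480e-03  3.29953541e-05]
```

```bash
python3 -m jog '[[0,0,0,0.021,-0.002,0,20],[0,0,0,0.042,-0.004,0,20],[0,0,0,0.021,-0.0018,0,20],[0,0,0,0,0,0,20],[0,0,0,0,0,0.03,20],[0,0,0,0,0,0.03,20],[0,0,0,0,0,0.03,20],[0,0,0,0,0,0.025,20],[0,0,0,0,0,0.01,20],[0,0,0,0,0,0,20]]'; python3 -m jog '[[0,0,0,0,0,0,20],[0,0,0,0,0,0,20]]'; python3 -c "
from rig import observe
s=observe();print(s['position'],s['ft_force'],s['wrist_torque'])"
```

```text
time_s: 14.6
position: [0.5996, -0.0157, 0.1254]
tool_rot: [[0.086, 0.996, -0.001], [0.996, -0.086, 0.0], [-0.0, -0.001, -1.0]]
ft_force: [0.8, -0.9, -2.1]
grip_width: 0.0227
gripper_force: 49.6
time_s: 14.85
position: [0.5999, -0.0155, 0.1264]
tool_rot: [[0.086, 0.996, 0.001], [0.996, -0.086, -0.0], [-0.0, 0.001, -1.0]]
ft_force: [-0.2, 0.2, -3.3]
grip_width: 0.0227
gripper_force: 49.6
[ 0.59989284 -0.01553776  0.12635312] [-0.18906616  0.23911605 -3.33234871] [-0.03185946  0.04731318 -0.0099718 ]
```

```bash
python3 -m jog '[[0,0,0,0.001,0,0.003,20],[0,0,0,0,0,0.003,20],[0,0,0,0,0,0.003,20],[0,0,0,0,0,0.002,20],[0,0,0,0,0,0,20],[0,0,0,0,0,0,20]]'; python3 -m jog '[[0,0,0,0,0,0.002,20],[0,0,0,0,0,0,20],[0,0,0,0,0,0,20]]'
```

```text
time_s: 15.6
position: [0.5996, -0.0144, 0.1145]
tool_rot: [[0.086, 0.996, -0.001], [0.996, -0.086, 0.0], [-0.0, -0.001, -1.0]]
ft_force: [-0.3, 0.3, -2.5]
grip_width: 0.0226
gripper_force: 49.6
time_s: 15.98
position: [0.5994, -0.0144, 0.1122]
tool_rot: [[0.086, 0.996, -0.002], [0.996, -0.086, 0.0], [-0.0, -0.002, -1.0]]
ft_force: [-1.3, 0.7, -2.6]
grip_width: 0.0227
gripper_force: 49.7
```

```bash
python3 -m jog '[[0,0,0,0,0,0.001,20],[0,0,0,0,0,0,20],[0,0,0,0,0,0,20]]'
```

```text
time_s: 16.35
position: [0.5993, -0.0144, 0.1114]
tool_rot: [[0.086, 0.996, -0.002], [0.996, -0.086, 0.0], [-0.0, -0.002, -1.0]]
ft_force: [-3.7, -0.7, -0.0]
grip_width: 0.0226
gripper_force: 49.8
```

Contact has begun, with a sideways push towards -x. I'll give way to it by 1 mm.

```bash
python3 -m jog '[[0,0,0,0,-0.001,0,20],[0,0,0,0,0,0,20],[0,0,0,0,0,0,20]]'; python3 -m jog '[[0,0,0,0,0,0.001,20],[0,0,0,0,0,0,20],[0,0,0,0,0,0,20]]'
```

```text
time_s: 16.73
position: [0.5989, -0.0143, 0.1114]
tool_rot: [[0.086, 0.996, -0.0], [0.996, -0.086, 0.0], [0.0, -0.0, -1.0]]
ft_force: [-1.1, 0.2, -2.1]
grip_width: 0.0225
gripper_force: 49.6
time_s: 17.1
position: [0.5986, -0.0144, 0.1104]
tool_rot: [[0.086, 0.996, -0.001], [0.996, -0.086, 0.0], [-0.0, -0.001, -1.0]]
ft_force: [-0.7, 0.4, -3.1]
grip_width: 0.0227
gripper_force: 49.6
```

```bash
python3 -m jog '[[0,0,0,0,0,0.001,20],[0,0,0,0,0,0,20],[0,0,0,0,0,0,20],[0,0,0,0,0,0,20]]'; python3 -c "
from rig import observe
s=observe();print(s['position'],s['ft_force'],s['wrist_torque'])"
```

```text
time_s: 17.6
position: [0.5987, -0.0144, 0.1097]
tool_rot: [[0.086, 0.996, -0.0], [0.996, -0.086, -0.0], [-0.0, -0.0, -1.0]]
ft_force: [-1.2, -1.7, 3.3]
grip_width: 0.0225
gripper_force: 50.1
[ 0.59868403 -0.01440407  0.10974986] [-1.22362954 -1.67154825  3.26611171] [-0.17196461  0.26248612  0.05138858]
```

Seated at the expected height, 8–9 mm up. I'll ease off a touch, then release.

```bash
python3 -m jog '[[0,0,0,0,0,-0.0005,20],[0,0,0,0,0,0,20],[0,0,0,0,0,0,20]]'; python3 -m jog '[[0,0,0,0,0,0,26],[0,0,0,0,0,0,30],[0,0,0,0,0,0,36],[0,0,0,0,0,0,42],[0,0,0,0,0,0,45],[0,0,0,0,0,0,45]]' 20; python3 -m jog '[[0,0,0,0,0,-0.01,45],[0,0,0,0,0,-0.02,45],[0,0,0,0,0,-0.03,45],[0,0,0,0,0,-0.05,45],[0,0,0,0,-0.04,-0.04,45],[0,0,0,0.0,-0.05,0,45],[0,0,0,0.0,-0.05,0,45],[0,0,0,0.0,-0.05,0,45],[0,0,0,0,0,0,45],[0,0,0,0,0,0,45]]'; python3 - <<'E'
from h import *; from rig import optics
i=optics.get_image('side');j=optics.get_image('scene'); cv2.imwrite('pics/f6.png',np.hstack([cv2.resize(i['pixels'][110:290,205:355,::-1],(400,480),interpolation=2),cv2.resize(j['pixels'][130:310,180:330,::-1],(400,480),interpolation=2)]))
x,y=.5990,-.0140
for n,k in(('side',i),('scene',j)): print(n,proj(k,[(x,y,.14),(x,y,.1),(x,y,.048)]))
E
```

```text
time_s: 17.98
position: [0.5987, -0.0144, 0.1098]
tool_rot: [[0.086, 0.996, -0.001], [0.996, -0.086, 0.0], [-0.0, -0.001, -1.0]]
ft_force: [-0.2, -0.8, -1.3]
grip_width: 0.0227
gripper_force: 49.7
time_s: 18.73
position: [0.5986, -0.0143, 0.1099]
tool_rot: [[0.086, 0.996, -0.001], [0.996, -0.086, 0.0], [0.0, -0.001, -1.0]]
ft_force: [-0.6, -0.3, 0.2]
grip_width: 0.0386
gripper_force: 0.0
time_s: 19.98
position: [0.41, 0.0018, 0.2609]
tool_rot: [[0.086, 0.996, 0.001], [0.996, -0.086, -0.0], [-0.0, 0.001, -1.0]]
ft_force: [1.1, 0.9, 0.5]
grip_width: 0.0385
gripper_force: 0.0
side [[270.88344802 172.70000281]
 [270.02332987 182.45439489]
 [268.9651969  194.45442522]]
scene [[269.60670382 214.89956089]
 [269.32077137 226.9891171 ]
 [268.9724254  241.71759016]]
```

View pics/f6.png

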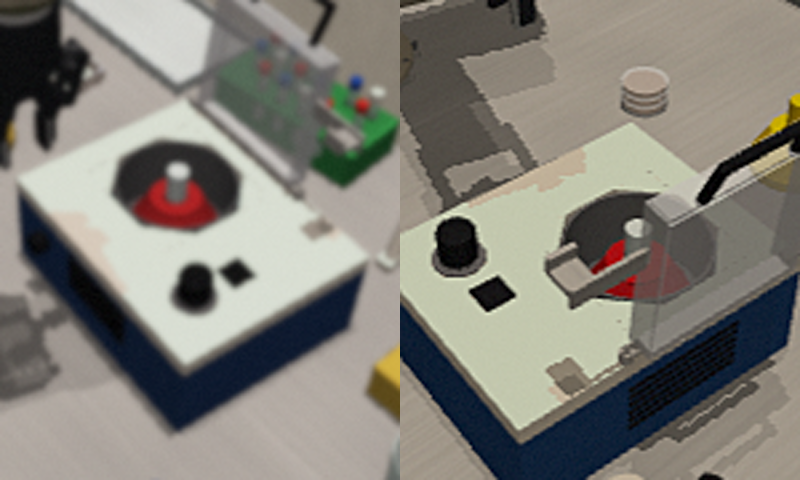

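Both views show the lid standing open. The rotor is upright on the spindle, its knob top at (272,174) in side and (268.5,215.5) in scene, each within about 1 px of the seated prediction.

```bash
python3 -c "
from rig import job
print(job.close_job())"
```

```text
the job is handed in; nothing more can be done
None
```

The lid was free, so I never touched the catch knob; it now stands upright and stays open, the red rotor rests level and loose on the spindle, and the job was handed in at about 20 s.

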